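# Tip the brass feet into the pick-out corner and hold

## Task

Lift the plywood tote of brass furniture feet by its bar handle, keep it level, and carry it until its handle is over the middle of the round cork mat. There, still clear of the bench, tip the tote by about 30 degrees towards its corner with the cut-down walls, so that all four feet slide together into that corner, and finish while holding it there, tipped and still, without putting it down or letting go. Leave the other things on the bench where they are.

Things in the scene. Friction and masses are not known exactly. Their poses are not given: they have to be found in the camera images.
- tote: Open plywood carry tote, 200 mm long (its x) by 150 mm wide (its y), 6 mm floor and walls, walls 50 mm high, bar handle above the middle. Origin at the centre of its underside; z up when it stands level. About 0.42 kg (0.34 to 0.53), plus 0.11 kg of brass feet; it balances roughly under the handle.
- tote_handle (a point): Centre of the tote's handle, where to grip it: a straight wooden bar along the tote's x, 18 mm wide (y), 22 mm high, 188 mm long, fixed between 36 mm wide uprights at the end walls; 108 mm above the tote's underside, free space of 45 mm or more below the bar. Axes are the tote's.
- tote_corner (a point): Inside bottom of the tote's pick-out corner, where floor and both walls meet: 94 mm along -x, 69 mm along -y and 102 mm below the handle centre in the tote's axes. The only corner with cut-down walls: 30 mm high instead of 50 mm, for 70 mm along the long wall and up to the upright on the end wall.
- foot0_mid (a point): Centre (half-way up) of one of four equal, loose brass furniture feet in the tote: 20 mm round at the base, 14 mm round at the top, 14 mm high, 27 g. Polished and slippery: on the waxed plywood they start to slide at about 8 to 13 degrees.
- foot1_mid (a point): Centre (half-way up) of the second of four equal, loose brass furniture feet in the tote: 20 mm round at the base, 14 mm round at the top, 14 mm high, 27 g. Polished and slippery: on the waxed plywood they start to slide at about 8 to 13 degrees.
- foot2_mid (a point): Centre (half-way up) of the third of four equal, loose brass furniture feet in the tote: 20 mm round at the base, 14 mm round at the top, 14 mm high, 27 g. Polished and slippery: on the waxed plywood they start to slide at about 8 to 13 degrees.
- foot3_mid (a point): Centre (half-way up) of the fourth of four equal, loose brass furniture feet in the tote: 20 mm round at the base, 14 mm round at the top, 14 mm high, 27 g. Polished and slippery: on the waxed plywood they start to slide at about 8 to 13 degrees.
- mat: Round cork mat, 170 mm across, 4 mm thick, fixed flat on the bench; origin at the centre of its underside.
- tape: Roll of tape, a cardboard-brown ring lying flat, 68 mm across, 24 mm high; a bystander, to be left where it is. Origin at its underside.
- block: Cork sanding block, 70 x 45 x 29 mm; a bystander, to be left where it is. Origin at its underside.
- glue: White glue bottle standing upright, 56 mm across, 150 mm high; a bystander, to be left where it is. Origin at its underside.
- flange: Bare metal flange, 90 mm foot, 48 mm neck, 50 mm high; a bystander, to be left where it is. Origin at its underside.
- mallet: Hammer lying on the bench; a bystander, to be left where it is. Origin at its underside.
- driver: Screwdriver lying on the bench; a bystander, to be left where it is. Origin at its underside.
Mind the look-alikes: they are no part of the job. Leave any purple look-alike of the tote alone. Of the things that look like the mat, the smaller one is meant.

How it is judged:
On the way, in this order (a step that is already met when the one before it is completed fails the run):
1. the tote is carried level over the mat, clear of the bench (horizontal distance between tote_handle and mat below 0.06 m and angle between tote_handle's own z axis and vertical below 0.2 rad and height (world z) of tote_corner above 0.035 m), for 0.1 s.
2. the tote is tipped over the mat and all four feet are in its cut-down corner (angle between tote_handle's own z axis and vertical between 0.35 and 0.87 rad and horizontal distance between tote_handle and mat below 0.07 m and height (world z) of tote_corner above 0.02 m and distance between each of foot0_mid, foot1_mid, foot2_mid, foot3_mid and tote_corner below 0.085 m), for 0.2 s.
At the end, for the whole second after the job is handed in: The tote is held still in the gripper, tipped 20 to 50 degrees from level, its handle centre within 70 mm horizontally of the mat's centre, its cut-down corner at least 20 mm above the bench and off the mat, and the centres of all four brass feet within 85 mm of the inside of that corner (all of step 2 and contact force between tote and the fingers above 2 N and contact force between tote and mat below 0.2 N and linear speed of tote below 0.03 m/s); the arm keeps its last pose, push and grip.
It fails at once if another thing on the bench is moved by more than 30 mm (distance of any of tape, block, glue, flange, mallet, driver from where it was at the start of the episode above 0.03 m).
It also fails if it takes over 45 s, if anything falls off the work surface, if the arm or the gripper's body presses on something with over 40 N, if the wrist force passes 120 N, or if a joint passes its speed limit or range.

## Robot

A 6-joint arm with a two-finger parallel gripper is mounted at the origin on the work surface. World frame = base frame: x ahead of the robot, y to its left, z up, the work surface at z = 0. Lengths are in m, angles in rad, forces in N, time in s.
With the tool pointing down it reaches from about 0.25 to 0.725 m from the base axis. Payload 4 kg.
Tool frame: the origin (TCP) lies midway between the tips of the shut fingers; the grasp point (between the pads) lies 19 mm behind it; y points along the fingers, x is the direction in which the jaws open and shut, and the axes are right-handed (so a half turn about y gives the same grasp; the last joint's range is limited). The gripper opens to 85 mm and grips with 20 to 120 N. Pads are 22 mm wide; open, the fingers measure 114 mm over their backs; the gripper's body (76 mm by 85 mm) begins 54 mm behind the grasp point. The pads swing forward as they close: fully open they stand 13 mm farther back than shut.
Start: joints at [1.331, 0.241, 0.005, 1.335, 0, 1.571], TCP at [0.119, 0.486, 0.231] pointing down, gripper open.
Joint ranges: [-2.72, 2.72], [-1.05, 1.87], [-1.09, 1.28], [-1.99, 2.15], [-1.42, 1.44], [-3.14, 3.14]. Speed limits (rad/s): [2.79, 2.79, 3.14, 3.14, 3.14, 3.14].

## Interface

Orientations are given as a unit quaternion [x, y, z, w].
In Python, from workcell import bot gives the robot as it stands. The module is installed in compiled form; this text tells all that it offers.
- The arm moves only by the shell command python3 -m inch 'ROWS'. ROWS is text: rows parted by semicolons, each of 7 numbers parted by spaces: the turn, a rotation vector about the tool's x, y, z in degrees, then the shift along the tool's x, y, z in mm, then the closure, from 0 (fully open) to 1 (shut). In form: ax ay az dx dy dz fingers; .... A call has 1 to 12 rows; each row shifts and turns the commanded pose from where the row before left it, along the tool's axes as they then stand; what a row does not reach is not made up. A row lasts 1/8 s, in which the tool goes at most 62.5 mm and 10.7 degrees, less where a joint would pass 70% of its speed; a pose out of reach is approached as far as the arm can. A call with a gripper value outside its range is refused whole. The fingers move at their own pace and stop on an object; the grip force is fixed at half the most. Time passes only in rows, so rows that do not move let the fingers close. It gives the time, the measured TCP pose, the force and the opening at its end, in the units of the state.
- bot.get_obs(): the state, without advancing time (a new reading comes with each control period).
- bot.camera(name): name is "scene" or "top"; returns a dict with "color" (384x512x3 uint8, blue, green, red), "fx", "fy", "cx", "cy" (pixels), "extrinsics" (4x4, takes a point from world to camera coordinates). Camera axes: x right, y up, looking along -z (the intrinsics and any distortion apply to the point x, -y, -z); pixel columns grow to the right and rows downward; lengths in m; the calibration is good to about 2 mm. A picture is of the moment at which its call begins. There is no depth.
- bot.job_done(): hands the job in, once; it reports no verdict.
Trained networks look in the newest picture that a camera, given by its name, has taken for a name from the list of things; names that differ only in an ending like _2 or _b are one class to them, and where a whole thing is asked for, a point or a joint stands for the part that bears it (a point fixed in the world has none). Each returns a list of dicts, best first, with "conf" (0 to 1); they miss things now and then, are a little off and sometimes report something else, mostly with a low value. They report only what shows in the picture. A call takes as long as a camera call. They do not tell look-alikes from the thing itself.
- bot.look_for(name, camera): "extent" ([left, top, right, bottom] in pixels, round what is visible of it).
- bot.cut_out(name, camera): "region" (384x512 bool, what is visible of it) and "extent" ([left, top, right, bottom] in pixels, round what is visible of it).
- bot.spot_point(name, camera): "point" ([column, row] in pixels: a listed point, or the origin of a listed thing).
The state is a dict: "clock": time; "joint_pos": joint angles; "joint_vel": joint speeds; "tau": joint torques, N m; "eef_pos": TCP position; "tool_rot": TCP orientation; "ft_force": force on the tool from outside, world axes, zero at the start; "ft_torque": the same for the moment, N m; "grip_width": finger opening in m.
Only numpy, scipy, OpenCV 4.12 (cv2) and the standard library are available. Lean on these libraries where they do the work, as an engineer would, in place of code of your own. Each camera call takes 0.05 s, during which the arm holds its last target.

## Working session

There is one attempt and no reset: what is moved stays moved. The work goes in short steps, Python scripts to look and compute and a shell command to move; the robot and the scene stay as the last step left them, time stands still between calls to the robot, and variables do not carry over. Pictures are saved under pics/ and viewed, and the job is handed in when it is done.

```bash
ls; mkdir -p pics; python3 - <<'E'
from workcell import bot
import cv2,numpy as np
o=bot.get_obs()
print({k:np.round(v,3).tolist() for k,v in o.items()})
for n in ("scene","top"):
    c=bot.camera(n); cv2.imwrite(f"pics/{n}0.png",c["color"])
    print(n,c["fx"],c["fy"],c["cx"],c["cy"],[k for k in c]); print(np.round(c["extrinsics"],4).tolist())
    for t in ["tote","tote_handle","tote_corner","mat","foot0_mid","tape","block","glue","flange","mallet","driver"]:
        print(t,"look",[(round(d["conf"],2),np.round(d["extent"]).astype(int).tolist()) for d in bot.look_for(t,n)][:5],"spot",[(round(d["conf"],2),np.round(d["point"],1).tolist()) for d in bot.spot_point(t,n)][:5])
E
```

```text
pics
{'clock': 0.0, 'joint_pos': [1.331, 0.241, 0.004, 1.335, -0.0, 1.571], 'joint_vel': [-0.0, -0.001, 0.001, 0.002, -0.001, -0.001], 'tau': [-0.0, -37.232, 25.241, 0.017, 0.0, 0.0], 'eef_pos': [0.119, 0.485, 0.23], 'tool_rot': [0.557, 0.436, -0.437, -0.556], 'ft_force': [0.405, -0.298, -0.144], 'ft_torque': [-0.049, -0.04, 0.018], 'grip_width': 0.085}
scene 499.7776279746561 499.7776279746561 240.55572852712825 187.96210513214723 ['color', 'fx', 'fy', 'cx', 'cy', 'extrinsics']
[[-0.167, 0.986, -0.0039, 0.0451], [-0.8352, -0.1393, 0.532, 0.3384], [0.524, 0.0921, 0.8467, -1.7685], [0.0, 0.0, 0.0, 1.0]]
tote look [(0.96, [116, 161, 170, 241]), (0.56, [135, 86, 189, 159])] spot [(0.61, [161.8, 131.1]), (0.56, [146.3, 211.9])]
tote_handle look [(0.86, [135, 85, 185, 163]), (0.74, [114, 160, 169, 244])] spot [(0.92, [134.3, 194.6]), (0.66, [152.9, 110.1]), (0.33, [158.2, 224.6])]
tote_corner look [(0.85, [116, 162, 169, 246]), (0.58, [135, 85, 187, 160])] spot [(0.88, [120.9, 185.8])]
mat look [(0.77, [295, 153, 366, 212]), (0.66, [279, 218, 338, 274])] spot [(0.8, [330.1, 184.2]), (0.68
[... 1272 characters left out ...]
160, 198, 218, 256]), (0.55, [180, 144, 226, 188])] spot [(0.87, [201.1, 164.1]), (0.73, [188.2, 227.6])]
foot0_mid look [] spot [(0.53, [320.5, 156.2])]
tape look [(0.42, [261, 170, 282, 194]), (0.19, [104, 139, 130, 208])] spot [(0.65, [269.2, 182.8])]
block look [(0.76, [268, 130, 278, 151])] spot [(0.58, [271.7, 142.5])]
glue look [(0.86, [143, 120, 166, 138]), (0.44, [308, 136, 368, 201])] spot [(0.79, [158.6, 137.1])]
flange look [(0.85, [373, 123, 396, 145])] spot [(0.91, [383.6, 134.9]), (0.48, [326.9, 171.1])]
mallet look [(0.71, [102, 141, 132, 211]), (0.61, [311, 137, 371, 199])] spot [(0.55, [118.2, 175.9])]
driver look [(0.82, [400, 162, 410, 188])] spot [(0.73, [403.0, 166.4])]
```

View pics/scene0.png

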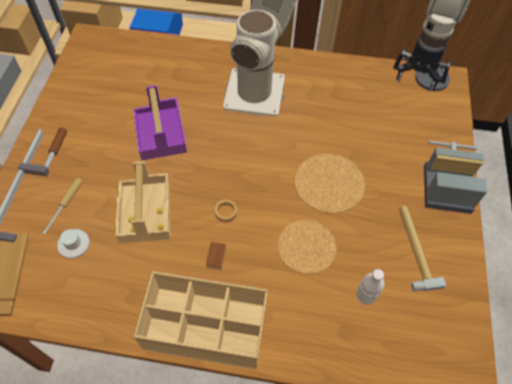

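View pics/top0.png

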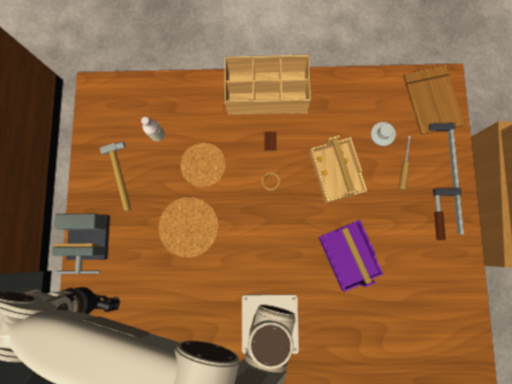

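```bash
python3 - <<'E'
import cv2,numpy as np
a=cv2.imread("pics/scene0.png")[75:255,100:250];b=cv2.imread("pics/top0.png")[125:300,300:420]
a=cv2.resize(a,None,fx=2.9,fy=2.9,interpolation=3)
b=cv2.resize(b,(int(120*2.98),int(175*2.98)),interpolation=3)
h=max(a.shape[0],b.shape[0])
f=lambda i:cv2.copyMakeBorder(i,0,h-i.shape[0],0,0,0)
o=np.hstack([f(a),f(b)]);print(o.shape);cv2.imwrite("pics/crop0.png",o)
E
```

```text
(522, 792, 3)
```

View pics/crop0.png

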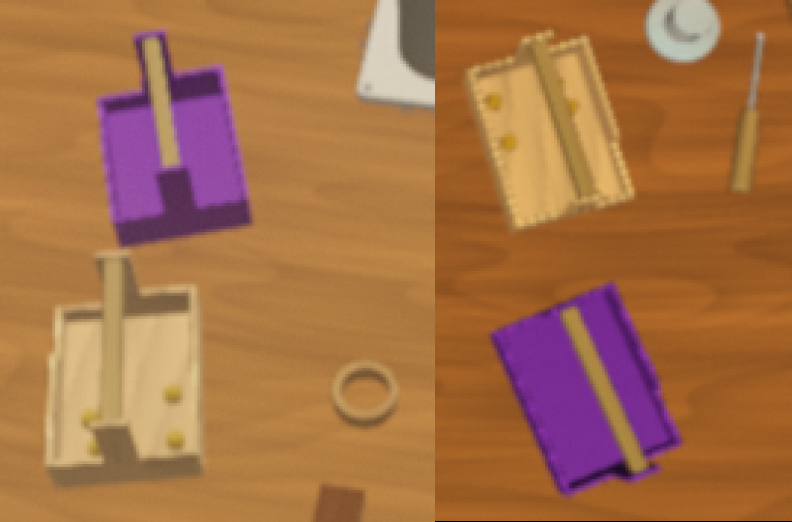

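Candidates for the tote are the plywood one at top (338,168) / scene (144,205) and the purple look-alike at top (350,255) / scene (161,125). For the mat they are the small one at top (203,164) / scene (307,246) and the big one at top (188,227) / scene (330,183). I take the plywood tote, whose cut-down corner shows at top (366,192), and the small mat. In the crop, the bare-wood tote holds four brass feet and its left wall is lowered in the corner towards the base.

```bash
cat > h.py <<'E'
import numpy as np,cv2
from workcell import bot
from scipy.optimize import minimize
from scipy.spatial.transform import Rotation as R
def proj(c,P):
    P=np.atleast_2d(P);E=c["extrinsics"];q=P@E[:3,:3].T+E[:3,3]
    return np.c_[c["cx"]+c["fx"]*q[:,0]/-q[:,2],c["cy"]-c["fy"]*q[:,1]/-q[:,2]]
def onplane(c,uv,z):
    E=c["extrinsics"];d=np.array([(uv[0]-c["cx"])/c["fx"],-(uv[1]-c["cy"])/c["fy"],-1.])
    d=E[:3,:3].T@d;o=-E[:3,:3].T@E[:3,3];return o+d*(z-o[2])/d[2]
def segs():
    x,y=.1,.075;S=[]
    b=[(-x,-y),(x,-y),(x,y),(-x,y)]
    for i in range(4):
        S.append([(*b[i],0),(*b[(i+1)%4],0)])
    top=[(-.03,-y,.05),(x,-y,.05),(x,y,.05),(-x,y,.05),(-x,.018,.05)]
    S+= [[top[i],top[i+1]] for i in range(4)]
    S+= [[(-x,-.018,.03),(-x,-y,.03)],[(-x,-y,.03),(-.03,-y,.03)]]
    for sx in(-x,x):
        for sy in(-.018,.018): S.append([(sx,sy,.05),(sx,sy,.119)])
    for sy in(-.009,.009): S.append([(-.094,sy,.119),(.094,sy,.119)])
    return np.array(S)
def boxes():
    out=[np.array([(sx,sy,z) for sx in(-.1,.1) for sy in(-.075,.075) for z in(0,.05)])]
    for s in(-1,1): out.append(np.array([(s*a,sy,z) for a in(.094,.1) for sy in(-.018,.018) for z in(.05,.119)]))
    out.append(np.array([(sx,sy,z) for sx in(-.1,.1) for sy in(-.009,.009) for z in(.097,.119)]))
    return out
def sil(c,Rm,t):
    m=np.zeros((384*4,512*4),np.uint8)
    for b in boxes():
        h=cv2.convexHull((proj(c,b@Rm.T+t)*4+1.5).astype(np.int32));cv2.fillConvexPoly(m,h,1)
    return cv2.resize(m*255,(512,384),interpolation=cv2.INTER_AREA)/255.
def overlay(c,Rm,t,col=(0,0,255),s=4,im=None):
    im=cv2.resize(c["color"],None,fx=s,fy=s,interpolation=3) if im is None else im
    for a,b in segs():
        p=((proj(c,np.array([a,b])@Rm.T+t)+.5)*s).astype(int);cv2.line(im,tuple(map(int,p[0])),tuple(map(int,p[1])),col,1)
    return im
E
cat > m.py <<'E'
from h import *
C={n:bot.camera(n) for n in("scene","top")}
for t,z in [("mat",.0),("tape",0),("block",0),("glue",0),("flange",0),("mallet",0)]:
    for n in C:
        for d in bot.spot_point(t,n)[:2]:
            print(t,n,round(d["conf"],2),np.round(onplane(C[n],d["point"],z),3)[:2])
M={}
for n,ext in(("scene",(144,205)),("top",(338,168))):
    ds=[d for d in bot.cut_out("tote",n) if d["region"][ext[1]-25:ext[1]+25,ext[0]-20:ext[0]+20].mean()>.4]
    print(n,[(d["conf"],d["extent"]) for d in ds]); M[n]=ds[0]["region"]
    for d in bot.cut_out("mat",n)[:2]:
        v,u=np.nonzero(d["region"]);print("mat",n,np.round(onplane(C[n],(u.mean(),v.mean()),.004),3)[:2],len(u))
def cost(p):
    Rm=R.from_euler("z",p[2]).as_matrix()
    return sum(np.abs(sil(C[n],Rm,np.array([p[0],p[1],0]))-M[n]).sum() for n in M)
best=None
p0=onplane(C["top"],(338,168),.03)
for y in np.radians([-20,0,15,30]):
    r=minimize(cost,[p0[0],p0[1],y],method="Nelder-Mead",options=dict(initial_simplex=[[p0[0],p0[1],y],[p0[0]+.02,p0[1],y],[p0[0],p0[1]+.02,y],[p0[0],p0[1],y+.2]]))
    print(np.round(r.x,4),r.fun)
    if best is None or r.fun<best.fun: best=r
p=best.x
Rm=R.from_euler("z",p[2]).as_matrix();t=np.array([p[0],p[1],0])
for z in("tote_handle","tote_corner"):
    q=Rm@np.array([0,0,.108] if z[5]=="h" else [-.094,-.069,.006])+t
    print(z,np.round(q,3),{n:np.round(proj(C[n],q),1).tolist() for n in C})
a=overlay(C["scene"],Rm,t)[4*75:4*255,4*100:4*190];b=overlay(C["top"],Rm,t)[4*125:4*210,4*300:4*390]
h=max(a.shape[0],b.shape[0]);f=lambda i:cv2.copyMakeBorder(i,0,h-i.shape[0],0,0,0)
o=np.hstack([f(a),f(b)])[-600:] if h<=600 else np.hstack([f(a[-520:])[:600],f(b)[:600]]);print(o.shape);cv2.imwrite("pics/ov1.png",o)
E
python3 m.py
```

```text
mat scene 0.88 [0.561 0.237]
mat top 0.89 [0.562 0.246]
mat top 0.83 [0.335 0.291]
tape scene 0.61 [ 0.508 -0.006]
tape scene 0.16 [ 0.669 -0.431]
tape top 0.63 [0.671 0.416]
tape top 0.5 [ 0.5   -0.008]
block scene 0.78 [ 0.642 -0.009]
block top 0.71 [ 0.635 -0.021]
block top 0.3 [ 0.529 -0.208]
glue scene 0.77 [0.693 0.42 ]
glue top 0.92 [0.674 0.419]
flange scene 0.89 [ 0.663 -0.432]
flange scene 0.33 [ 0.569 -0.189]
flange top 0.66 [ 0.664 -0.437]
flange top 0.19 [ 0.551 -0.275]
mallet scene 0.97 [0.526 0.555]
mallet top 0.93 [0.529 0.555]
scene [(0.87, [116.2, 160.2, 170.5, 240.6])]
mat scene [0.569 0.244] 2446
mat scene [0.339 0.293] 3261
top [(0.74, [309.9, 134.6, 367.5, 202.3])]
mat top [0.334 0.288] 2734
mat top [0.564 0.24 ] 1555
[ 0.5297 -0.2509  0.2518] 471.5843137254902
[ 0.5298 -0.2505  0.256 ] 472.9647058823529
[ 0.5294 -0.251   0.2515] 469.17647058823525
[ 0.5298 -0.2506  0.256 ] 472.5254901960784
tote_handle [ 0.529 -0.251  0.108] {'scene': [[138.3, 191.9]], 'top': [[342.0, 164.2]]}
tote_corner [ 0.456 -0.341  0.006] {'scene': [[122.6, 185.2]], 'top': [[362.4, 190.5]]}
(600, 720, 3)
```

View pics/ov1.png

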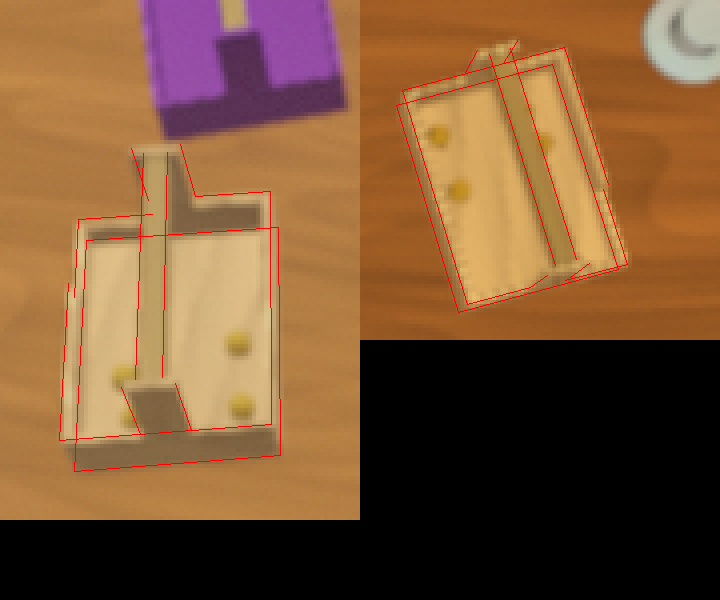

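```bash
cat > tgt.py <<'E'
from h import *
def rel(pos,Rt):
    o=bot.get_obs();r=R.from_quat(o["tool_rot"]);rt=R.from_matrix(Rt)
    print("pos",np.round(o["eef_pos"],4),"t",round(o["clock"],3),"grip",round(o["grip_width"],4),"F",np.round(o["ft_force"],1),"j",np.round(o["joint_pos"],2))
    print("turn deg",np.round((r.inv()*rt).as_rotvec(degrees=True),2),"shift tool mm",np.round(r.inv().apply(np.array(pos)-o["eef_pos"])*1000,1),"shift in target axes",np.round(rt.inv().apply(np.array(pos)-o["eef_pos"])*1000,1))
E
python3 - <<'E'
from tgt import *
o=bot.get_obs();print(np.round(R.from_quat(o["tool_rot"]).as_matrix(),3))
yaw=.2518
for s in(1,-1):
    tx=s*np.array([-np.sin(yaw),np.cos(yaw),0]);ty=np.array([0,0,-1.]);Rt=np.c_[tx,ty,np.cross(tx,ty)]
    rel([.530,-.251,.200],Rt)
E
```

```text
[[ 0.238  0.    -0.971]
 [ 0.971  0.     0.238]
 [ 0.    -1.    -0.   ]]
pos [0.1188 0.4857 0.2313] t 3.2 grip 0.0849 F [-0.2 -0.4 -0.4] j [ 1.33  0.24  0.01  1.34 -0.    1.57]
turn deg [  0.   -28.17   0.  ] shift tool mm [-617.9   31.3 -574.5] shift in target axes [-815.9   31.3 -214.7]
pos [0.1188 0.4857 0.2313] t 3.2 grip 0.0849 F [-0.2 -0.4 -0.4] j [ 1.33  0.24  0.01  1.34 -0.    1.57]
turn deg [ -0.   151.83   0.  ] shift tool mm [-617.9   31.3 -574.5] shift in target axes [815.9  31.3 214.7]
```

```bash
python3 -m inch '0 -9.4 0 0 0 0 0; 0 -9.4 0 0 0 0 0; 0 -9.4 0 0 0 0 0; 0 0 0 -25 0 -6 0; 0 0 0 -40 0 -10 0; 0 0 0 -50 0 -13 0; 0 0 0 -50 0 -13 0; 0 0 0 -50 0 -13 0; 0 0 0 -50 0 -13 0'; python3 - <<'E'
from tgt import *
yaw=.2518
tx=np.array([-np.sin(yaw),np.cos(yaw),0]);ty=np.array([0,0,-1.]);Rt=np.c_[tx,ty,np.cross(tx,ty)]
rel([.530,-.251,.200],Rt)
E
```

```text
clock: 4.32
eef_pos: [0.2514, 0.2447, 0.2315]
tool_rot: [0.433, 0.559, -0.559, -0.433]
ft_force: [2.3, -0.3, 0.1]
grip_width: 0.0856
pos [0.2514 0.2447 0.2315] t 4.325 grip 0.0856 F [ 2.3 -0.3  0.1] j [ 0.77 -0.06 -0.33  1.3  -0.    0.52]
turn deg [0.06 0.07 0.02] shift tool mm [-549.7   31.5 -145.6] shift in target axes [-549.5   31.5 -146.3]
```

```bash
python3 -m inch '0 0 0 -50 0 -13 0; 0 0 0 -50 0 -13 0; 0 0 0 -50 0 -13 0; 0 0 0 -50 0 -13 0; 0 0 0 -50 0 -13 0; 0 0 0 -50 0 -13 0; 0 0 0 -50 0 -14 0; 0 0 0 -50 5 -14 0; 0 0 0 -50 5 -14 0; 0 0 0 -50 5 -14 0; 0 0 0 -25 6 -6 0; 0 0 0 -10 0 0 0';python3 -m inch '0 0 0 0 0 0 0; 0 0 0 0 0 0 0'; python3 - <<'E'
from tgt import *
yaw=.2518
tx=np.array([-np.sin(yaw),np.cos(yaw),0]);ty=np.array([0,0,-1.]);Rt=np.c_[tx,ty,np.cross(tx,ty)]
rel([.530,-.251,.089],Rt)
t=np.array([.530,-.251,0]);Rm=R.from_euler("z",yaw).as_matrix()
C={n:bot.camera(n) for n in("scene","top")}
a=overlay(C["scene"],Rm,t)[4*120:4*260,4*90:4*185];b=overlay(C["top"],Rm,t)[4*90:4*225,4*300:4*400]
h=max(a.shape[0],b.shape[0]);f=lambda i:cv2.copyMakeBorder(i,0,h-i.shape[0],0,0,0)
cv2.imwrite("pics/ov2.png",np.hstack([f(a),f(b)]))
E
```

```text
clock: 5.82
eef_pos: [0.5199, -0.2381, 0.2091]
tool_rot: [-0.433, -0.559, 0.559, 0.434]
ft_force: [0.6, 0.3, 0.2]
grip_width: 0.0855
clock: 6.08
eef_pos: [0.5196, -0.236, 0.2109]
tool_rot: [0.433, 0.559, -0.559, -0.433]
ft_force: [-0.4, -1.1, 0.5]
grip_width: 0.0853
pos [ 0.5196 -0.236   0.2109] t 6.075 grip 0.0853 F [-0.4 -1.1  0.5] j [-0.43  0.39  0.16  1.34  0.   -0.68]
turn deg [0.02 0.09 0.  ] shift tool mm [-17.1 121.9  -6.3] shift in target axes [-17.1 121.9  -6.3]
```

View pics/ov2.png

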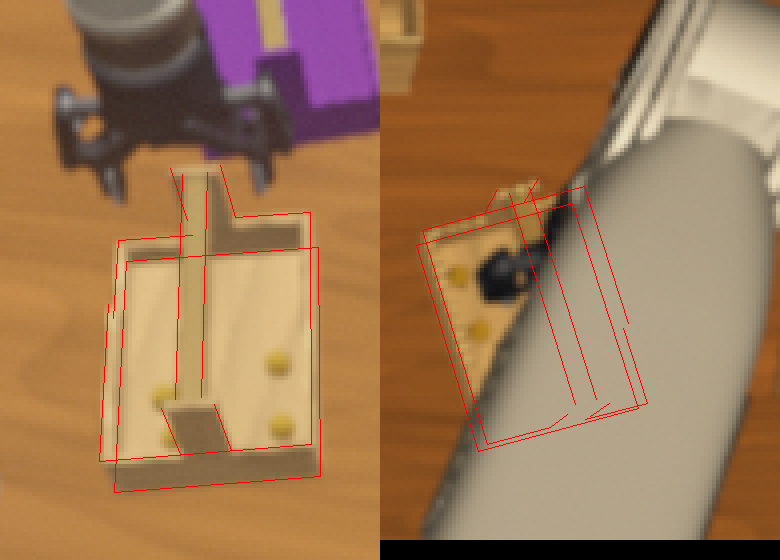

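The fit lies within about 1 px on the tote in the scene view: bar at (190,170)–(190,400) of the crop, fingers straddling it. I descend and close.

```bash
python3 -m inch '0 0 0 -9 10 -3 0; 0 0 0 -8 15 -3 0; 0 0 0 0 20 0 0; 0 0 0 0 20 0 0; 0 0 0 0 20 0 0; 0 0 0 0 18 0 0; 0 0 0 0 12 0 0; 0 0 0 0 7 0 0; 0 0 0 0 0 0 0; 0 0 0 0 0 0 0; 0 0 0 0 0 0 0'; python3 - <<'E'
from tgt import *
yaw=.2518
tx=np.array([-np.sin(yaw),np.cos(yaw),0]);ty=np.array([0,0,-1.]);Rt=np.c_[tx,ty,np.cross(tx,ty)]
rel([.530,-.251,.088],Rt)
cv2.imwrite("pics/s3.png",cv2.resize(bot.camera("scene")["color"][110:260,80:200],None,fx=4,fy=4,interpolation=3))
E
```

```text
clock: 7.55
eef_pos: [0.5305, -0.2522, 0.0891]
tool_rot: [0.434, 0.559, -0.559, -0.433]
ft_force: [0.7, 0.7, 0.4]
grip_width: 0.0852
pos [ 0.5305 -0.2522  0.0891] t 7.55 grip 0.0852 F [0.7 0.7 0.4] j [-0.44  0.5   0.01  1.08  0.   -0.7 ]
turn deg [ 0.07  0.04 -0.06] shift tool mm [1.3 1.1 0.2] shift in target axes [1.3 1.1 0.2]
```

View pics/s3.png

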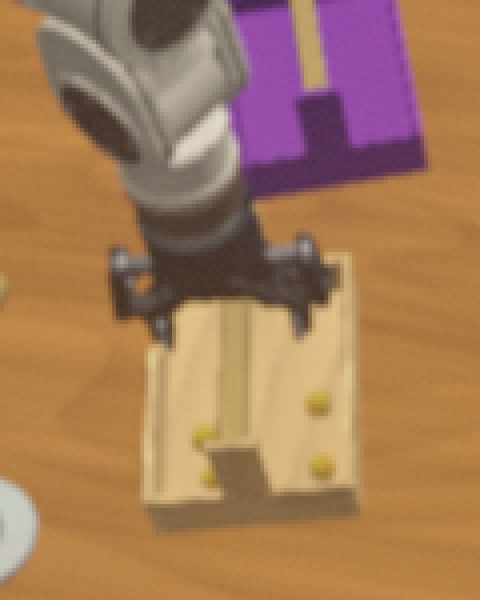

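The bar (crop column 232) is centred between the fingertips (160 and 300), so I close.

```bash
python3 -m inch '0 0 0 0 0 0 1; 0 0 0 0 0 0 1; 0 0 0 0 0 0 1; 0 0 0 0 0 0 1; 0 0 0 0 0 0 1; 0 0 0 0 0 0 1; 0 0 0 0 0 0 1; 0 0 0 0 0 0 1'; python3 -m inch '0 0 0 0 -4 0 1; 0 0 0 0 -8 0 1; 0 0 0 0 -12 0 1; 0 0 0 0 -16 0 1; 0 0 0 0 -10 0 1; 0 0 0 0 -5 0 1; 0 0 0 0 0 0 1; 0 0 0 0 0 0 1'; python3 - <<'E'
from tgt import *
yaw=.2518
tx=np.array([-np.sin(yaw),np.cos(yaw),0]);ty=np.array([0,0,-1.]);Rt=np.c_[tx,ty,np.cross(tx,ty)]
rel([.530,-.251,.240],Rt)
cv2.imwrite("pics/s4.png",cv2.resize(bot.camera("scene")["color"][110:260,80:200],None,fx=4,fy=4,interpolation=3))
E
```

```text
clock: 8.6
eef_pos: [0.5301, -0.2523, 0.0885]
tool_rot: [-0.433, -0.559, 0.559, 0.433]
ft_force: [0.2, -1.7, 0.3]
grip_width: 0.0169
clock: 9.6
eef_pos: [0.5296, -0.2518, 0.1428]
tool_rot: [-0.433, -0.559, 0.559, 0.433]
ft_force: [-0.2, -0.9, -6.4]
grip_width: 0.0172
pos [ 0.5296 -0.2518  0.1428] t 9.6 grip 0.0172 F [-0.2 -0.9 -6.4] j [-0.44  0.46  0.09  1.2   0.   -0.7 ]
turn deg [-0.05  0.03  0.04] shift tool mm [  0.8 -97.2  -0.5] shift in target axes [  0.7 -97.2  -0.6]
```

View pics/s4.png

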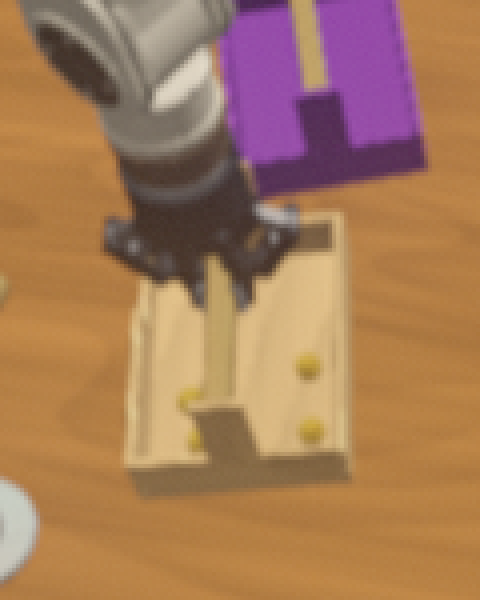

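```bash
python3 -m inch '0 0 0 0 -8 0 1; 0 0 0 0 -16 0 1; 0 0 0 0 -22 0 1; 0 0 0 0 -22 0 1; 0 0 0 0 -18 0 1; 0 0 0 0 -12 0 1; 0 0 0 0 -6 0 1; 0 0 0 8 0 -3 1; 0 0 0 15 0 -5 1; 0 0 0 22 0 -8 1; 0 0 0 30 0 -10 1; 0 0 0 35 0 -12 1'; python3 -m inch '0 0 0 38 0 -13 1; 0 0 0 38 0 -13 1; 0 0 0 38 0 -13 1; 0 0 0 38 0 -13 1; 0 0 0 38 0 -13 1; 0 0 0 38 0 -13 1; 0 0 0 36 0 -12 1; 0 0 0 30 0 -10 1; 0 0 0 22 0 -8 1; 0 0 0 15 0 -5 1; 0 0 0 8 0 -3 1; 0 0 0 0 0 0 1'; python3 -m inch '0 0 0 0 0 0 1; 0 0 0 0 0 0 1;0 0 0 0 0 0 1'; python3 - <<'E'
from tgt import *
yaw=.2518
tx=np.array([-np.sin(yaw),np.cos(yaw),0]);ty=np.array([0,0,-1.]);Rt=np.c_[tx,ty,np.cross(tx,ty)]
rel([.566,.241,.240],Rt)
for n in("scene","top"):
    cv2.imwrite(f"pics/{n}5.png",bot.camera(n)["color"])
E
```

```text
clock: 11.15
eef_pos: [0.5388, -0.134, 0.2464]
tool_rot: [-0.432, -0.559, 0.559, 0.434]
ft_force: [0.6, -0.4, -5.6]
grip_width: 0.0172
clock: 12.65
eef_pos: [0.567, 0.2211, 0.2471]
tool_rot: [-0.433, -0.559, 0.559, 0.433]
ft_force: [-0.5, 0.2, -5.5]
grip_width: 0.0175
clock: 13.02
eef_pos: [0.5671, 0.2206, 0.2474]
tool_rot: [0.433, 0.559, -0.559, -0.433]
ft_force: [-0.2, 0.2, -5.9]
grip_width: 0.0171
pos [0.5671 0.2206 0.2474] t 13.025 grip 0.0171 F [-0.2  0.2 -5.9] j [ 0.37  0.46  0.36  1.47 -0.    0.12]
turn deg [ 0.01 -0.02 -0.  ] shift tool mm [20.   7.4 -4. ] shift in target axes [20.   7.4 -4. ]
```

View pics/scene5.png

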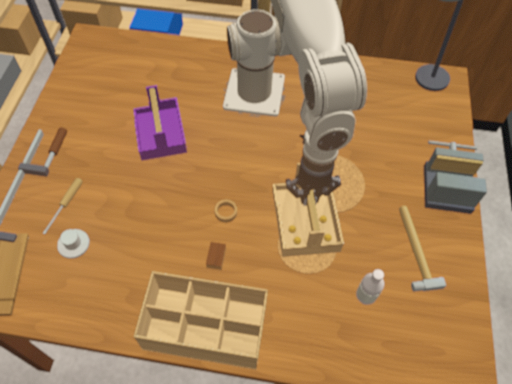

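View pics/top5.png

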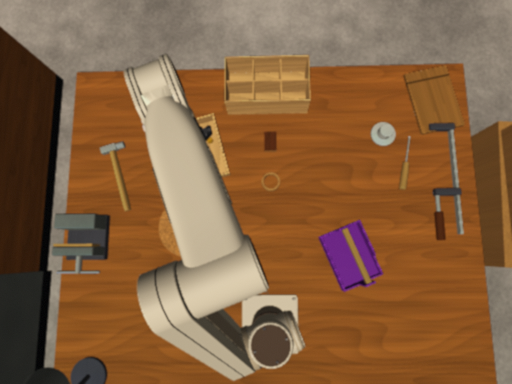

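Tote held, level, with the handle about 20 mm from the mat centre. Feet are visible at scene (291-327, 228-241) and nothing else has moved. I centre it, then tip in two parts: first towards the -y wall, then towards -x.

```bash
python3 -m inch '0 0 0 5 0 -1 1; 0 0 0 8 0 -2 1; 0 0 0 6 0 -1 1; 0 0 0 0 0 0 1; 0 0 -2 0 0 0 1; 0 0 -4 0 0 0 1; 0 0 -4 0 0 0 1; 0 0 -4 0 0 0 1; 0 0 -4 0 0 0 1; 0 0 -3 0 0 0 1; 0 0 -1 0 0 0 1; 0 0 0 0 0 0 1'; python3 -m inch '0 0 0 0 0 0 1; 0 0 0 0 0 0 1; -2 0 0 0 0 0 1; -3 0 0 0 0 0 1; -4 0 0 0 0 0 1; -4 0 0 0 0 0 1; -4 0 0 0 0 0 1; -3 0 0 0 0 0 1; -2 0 0 0 0 0 1; 0 0 0 0 0 0 1; 0 0 0 0 0 0 1'; python3 -m inch '0 0 0 0 0 0 1; 0 0 0 0 0 0 1; 0 0 0 0 0 0 1; 0 0 0 0 0 0 1; 0 0 0 0 0 0 1; 0 0 0 0 0 0 1; 0 0 0 0 0 0 1; 0 0 0 0 0 0 1'
cat > chk.py <<'E'
from tgt import *
import sys
k=sys.argv[1]
o=bot.get_obs();r=R.from_quat(o["tool_rot"]).as_matrix()
Rm=np.c_[-r[:,2],r[:,0],-r[:,1]]            # tote axes if it did not slip
hc=o["eef_pos"]-.019*r[:,1]
t=hc-Rm@np.array([0,0,.108])
print("F",np.round(o["ft_force"],1),"grip",o["grip_width"],"j",np.round(o["joint_pos"],2),"t",o["clock"])
print("handle",np.round(hc,3),"tilt",np.degrees(np.arccos(Rm[2,2])),"corner",np.round(hc+Rm@[-.094,-.069,-.102],3),"handle-mat",np.round(np.hypot(*(hc[:2]-[.566,.241])),3))
C={n:bot.camera(n) for n in("scene","top")}
c=C["scene"]
im=overlay(c,Rm,t,s=4)
q=proj(c,hc)[0].astype(int)
y0,x0=max(0,q[1]-45),max(0,q[0]-70)
a=cv2.resize(c["color"],None,fx=4,fy=4,interpolation=3)[4*y0:4*y0+520,4*x0:4*x0+400];b=im[4*y0:4*y0+520,4*x0:4*x0+400]
print("crop origin",x0,y0)
cv2.imwrite(f"pics/chk{k}.png",np.hstack([a,b]));cv2.imwrite(f"pics/top{k}.png",C["top"]["color"]);cv2.imwrite(f"pics/scene{k}.png",c["color"])
print([(round(d["conf"],2),np.round(d["point"],1)) for d in bot.spot_point("foot0_mid","scene")],[(round(d["conf"],2),np.round(d["point"],1)) for d in bot.spot_point("tote_corner","scene")],"pred corner",proj(c,hc+Rm@[-.094,-.069,-.102]),"pred handle",q)
E
python3 chk.py 6
```

```text
clock: 14.62
eef_pos: [0.5663, 0.2398, 0.2472]
tool_rot: [0.319, 0.631, -0.466, -0.532]
ft_force: [-0.6, 0.7, -5.7]
grip_width: 0.0172
clock: 16.0
eef_pos: [0.5659, 0.2409, 0.2474]
tool_rot: [0.414, 0.709, -0.337, -0.461]
ft_force: [-0.1, -0.1, -5.8]
grip_width: 0.017
clock: 17.0
eef_pos: [0.5661, 0.2406, 0.2473]
tool_rot: [0.414, 0.709, -0.337, -0.461]
ft_force: [-0.0, 0.7, -6.0]
grip_width: 0.0174
F [-0.   0.7 -6. ] grip 0.017361382453740033 j [ 0.22  0.17 -0.17  0.82  0.37  0.12] t 17.0
handle [0.561 0.232 0.264] tilt 30.72213551877733 corner [0.517 0.205 0.117] handle-mat 0.01
crop origin 243 151
[(0.39, array([303. , 214.4])), (0.19, array([328.4, 226.5]))] [(0.92, array([135.8, 113.5])), (0.57, array([299.4, 209.6]))] pred corner [[298.81557341 209.61867296]] pred handle [313 196]
```

View pics/chk6.png

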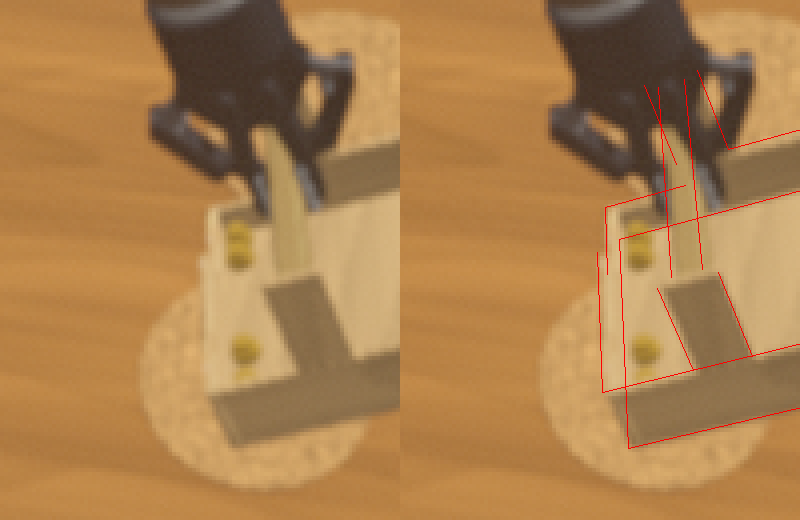

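The overlay matches the tote, so it has not slipped in the grip. Two feet sit in the corner at crop (239,235) and (239,255). The others are along the -y wall near (245,350) and (245,378). I'll look again to see whether they are still moving.

```bash
python3 -m inch '0 0 0 0 0 0 1; 0 0 0 0 0 0 1; 0 0 0 0 0 0 1; 0 0 0 0 0 0 1'; python3 chk.py 7
```

```text
clock: 17.7
eef_pos: [0.5661, 0.2407, 0.2473]
tool_rot: [0.414, 0.709, -0.337, -0.461]
ft_force: [0.2, -0.1, -5.2]
grip_width: 0.0172
F [ 0.2 -0.1 -5.2] grip 0.01717549581914466 j [ 0.22  0.17 -0.17  0.82  0.37  0.12] t 17.7
handle [0.561 0.232 0.264] tilt 30.7214522248306 corner [0.517 0.205 0.117] handle-mat 0.01
crop origin 243 151
[(0.46, array([303.8, 213.9]))] [(0.88, array([134.6, 112.5])), (0.73, array([299.2, 209.3])), (0.58, array([224.3, 216.1]))] pred corner [[298.82222429 209.62031302]] pred handle [313 196]
```

View pics/chk7.png

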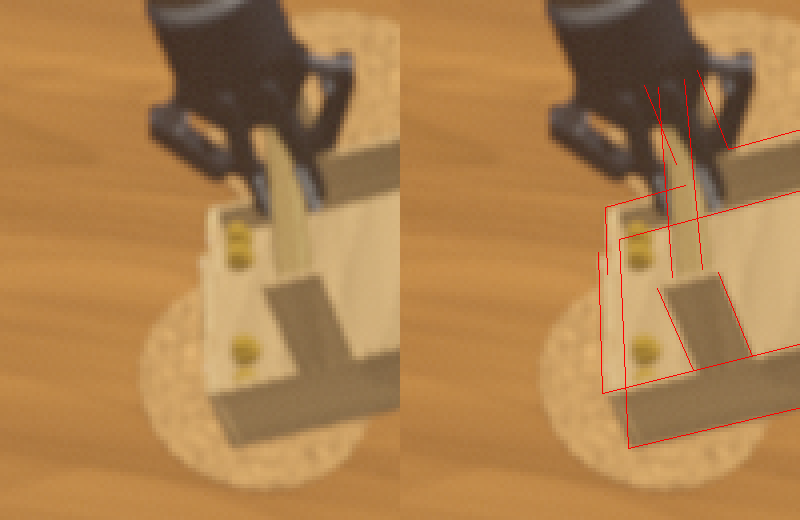

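Those two feet are stuck along the wall, so I add tilt towards -x.

```bash
python3 -m inch '-2 0 0 0 0 0 1; -3 0 0 0 0 0 1; -3 0 0 0 0 0 1; -2 0 0 0 0 0 1; 0 0 0 0 0 0 1; 0 0 0 0 0 0 1; 0 0 0 0 0 0 1; 0 0 0 0 0 0 1; 0 0 0 0 0 0 1; 0 0 0 0 0 0 1'; python3 chk.py 8
```

```text
clock: 19.15
eef_pos: [0.5661, 0.2406, 0.2472]
tool_rot: [0.453, 0.735, -0.274, -0.423]
ft_force: [0.2, -0.0, -6.2]
grip_width: 0.0174
F [ 0.2 -0.  -6.2] grip 0.01740130644640108 j [ 0.24  0.07 -0.38  0.53  0.33  0.2 ] t 19.15
handle [0.558 0.232 0.262] tilt 38.15031643515254 corner [0.536 0.213 0.11 ] handle-mat 0.012
crop origin 243 151
[(0.59, array([303.3, 219.5])), (0.37, array([367.5, 295.7]))] [(0.94, array([137.4, 114.5])), (0.82, array([301.4, 217.9]))] pred corner [[300.72184417 217.29775481]] pred handle [313 196]
```

View pics/chk8.png

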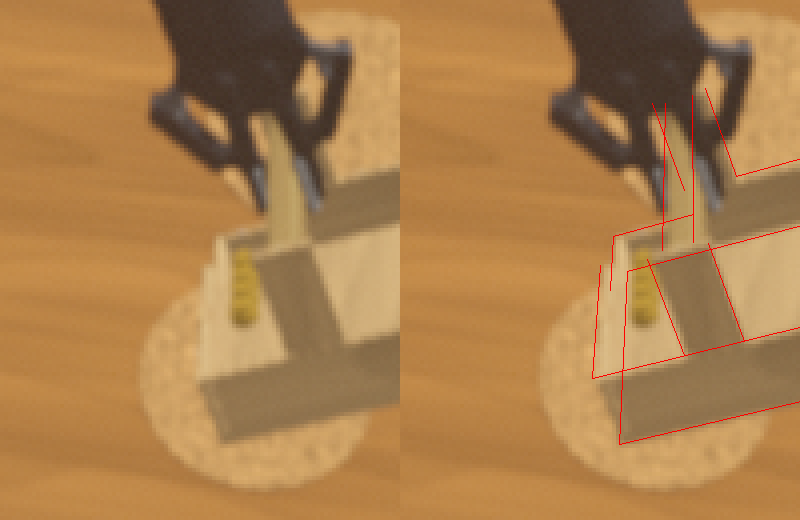

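All four feet are now in a row along the wall, ending in the corner. I ease the tilt back towards 30° and check the row against predicted positions.

```bash
python3 -m inch '1 0 0 0 0 0 1; 2 0 0 0 0 0 1; 2 0 0 0 0 0 1; 1 0 0 0 0 0 1; 0 0 0 0 0 0 1; 0 0 0 0 0 0 1; 0 0 0 0 0 0 1; 0 0 0 0 0 0 1; 0 0 0 0 0 0 1; 0 0 0 0 0 0 1'; cat >> chk.py <<'E'
im=cv2.resize(c["color"],None,fx=8,fy=8,interpolation=3)
raw=im.copy()
for i in range(4):
    p=proj(c,hc+Rm@[-.094+.010+.020*i,-.069+.010,-.102+.007])[0];cv2.circle(im,tuple(int(v) for v in (p+.5)*8),4,(0,0,255),-1)
p=proj(c,hc+Rm@[-.094+.0841,-.069+.010,-.102+.007])[0];cv2.circle(im,tuple(int(v) for v in (p+.5)*8),4,(255,0,0),-1)
p=(proj(c,hc+Rm@[-.05,-.06,-.1])[0]*8).astype(int)
s=np.s_[p[1]-280:p[1]+280,p[0]-180:p[0]+180]
cv2.imwrite(f"pics/feet{k}.png",np.hstack([raw[s],im[s]]))
for nm in["tape","block","glue","flange","mallet","driver"]:
    print(nm,[(round(d["conf"],2),np.round(d["point"],1).tolist()) for d in bot.spot_point(nm,"scene")[:1]])
E
python3 chk.py 9
```

```text
clock: 20.6
eef_pos: [0.5661, 0.2407, 0.2474]
tool_rot: [0.43, 0.72, -0.312, -0.446]
ft_force: [0.0, -0.3, -5.8]
grip_width: 0.0173
F [ 0.  -0.3 -5.8] grip 0.017267026474768778 j [ 0.23  0.13 -0.26  0.71  0.35  0.15] t 20.6
handle [0.56  0.232 0.263] tilt 33.561396246051864 corner [0.525 0.209 0.114] handle-mat 0.011
crop origin 243 151
[(0.54, array([303.5, 217.4]))] [(0.73, array([135.7, 116.5])), (0.68, array([299.6, 214.2]))] pred corner [[299.61649094 212.69082117]] pred handle [313 196]
tape [(0.74, [227.1, 213.8])]
block [(0.6, [212.8, 259.2])]
glue [(0.64, [368.5, 296.9])]
flange [(0.95, [71.4, 244.5])]
mallet [(0.75, [414.8, 247.1])]
driver [(0.63, [62.1, 208.5])]
```

View pics/feet9.png

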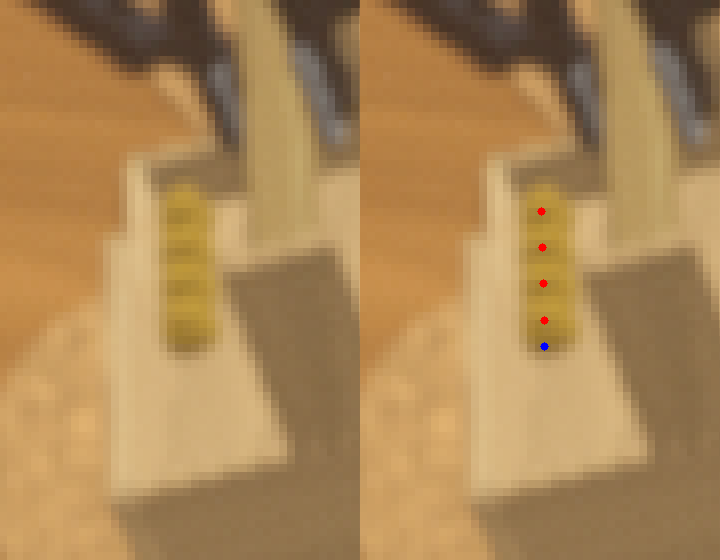

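View pics/scene9.png

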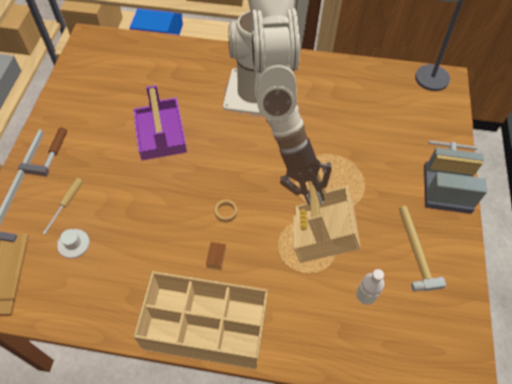

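The four feet form one row from the corner, and the outermost is about 72–75 mm from it (limit 85 mm). The tote is held still at about 33.6°, so I hand in.

```bash
python3 -c "
from workcell import bot
print(bot.job_done())"
```

```text
the job is handed in; nothing more can be done
None
```

The plywood tote is handed in tipped over the small cork mat, with all four brass feet in its cut-down corner. `job_done()` gives no verdict, so this rests on my own last checks.

I gripped the tote by its bar, carried it level over the mat, and tipped it first towards its -y wall and then towards -x. Two feet stuck along the wall at about 31° of tilt. I went briefly to 38°, they slid down, and I eased back to about 33.6°.

| Last check, at 20.6 s | Found | Allowed |
|---|---|---|
| Tilt | about 33.6° | 20–50° |
| Handle from mat centre | about 11 mm | 70 mm |
| Corner above the bench | about 114 mm | at least 20 mm |
| Farthest foot from the corner | about 72–75 mm | 85 mm |

- **Feet:** they stand in one row along the wall from the corner. Their distances are estimated from one camera view, because the arm hid the tote in the top view.
- **Grip:** the opening held at 17 mm and the wrist carried about 5.8 N. The tote outline stayed on the picture to within a pixel or two, so I saw no slip. The tilt and height figures assume there was none.
- **Other things on the bench:** none looked moved in the last picture. The networks' readings agree with the start to within about 3 pixels; the block had no point reading at the start to compare, and its last one lies within its starting outline.

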